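# Walk the riser block up to the stop bar

### The job

The long riser block is too heavy to lift, so walk it away from you across the bench, flat on its base, to the stop bar: push on its near face close to the left end until that end has swung clearly ahead of the right one, then push close to the right end until that one leads clearly, and go on by turns, about 10 degrees to either side, until the block's far face lies square against the bar, roughly centred on it. Leave the shorter block beside it alone.

Things in the scene. Friction and masses are not known exactly. Their poses are not given: they have to be found in the camera images.
- riser_block: the longer of two slotted riser blocks, grey cast iron with three dark steel strips along the top, loose: 90 mm deep (own x), 220 mm long (y), 45 mm high, 1.6 to 2.5 kg. Origin: centre of its underside; x to its far face, y to its left end. Pushed (5 to 20 N) low on the near face 80 mm off the middle, it turns about a point some 70 mm beyond the middle on the other side.
- riser_left (a point): left end of the riser block's far face: its far left vertical edge, at half height (22 mm); 45 mm ahead and 110 mm left of the block's origin
- riser_right (a point): right end of the riser block's far face: its far right vertical edge, at half height (22 mm); 45 mm ahead and 110 mm right of the block's origin
- stop_bar: dark steel angle, 180 mm long (own y), 32 mm high, bolted to the bench. Origin: middle of its near face, at bench height; x points away from the robot, square to that face, y to the left along the bar. At the start the riser block stands 55 to 100 mm short of it, roughly centred and parallel (its right end up to 0.08 rad ahead).
- stop_diagonal (a point): the stop bar's origin with axes turned 45 degrees to the left (seen from above). It only tells which end leads: the angle between the block's x and this x is 45 degrees when the block is parallel to the bar, more when its left end leads, less when its right end leads
- short_block: a shorter riser block of the same make, 90 x 130 x 45 mm, to the left of the long one, turned about a quarter turn; a bystander. Origin: centre of its underside

How it is judged:
By the outcome, as a careful person would: the job done as asked, in the order asked, and still so for the second after the job is handed in, with the robot touching nothing.
It also fails if it takes over 67 s, if anything falls off the work surface, if the arm or the gripper's body presses on something with over 40 N, if the wrist force passes 120 N, or if a joint passes its speed limit or range.

### The arm

A 6-joint arm with a two-finger parallel gripper is mounted at the origin on a cart in front of the work surface, level with it; the furniture and walls round the work are solid. World frame = base frame: x ahead of the robot, y to its left, z up, the work surface at z = 0. Lengths are in mm, angles in rad, forces in N, time in s.
With the tool pointing down it reaches from about 275 to 1000 mm from the base axis. Payload 8.4 kg.
Tool frame: the origin (TCP) lies on the centre line of the jaws, within the pads' length; the fingertips stand 17 mm ahead of it and the grasp point (between the pads) lies 2 mm behind it (r.tcp_to_tips is the z of the fingertips in the tool frame, in mm); z points along the fingers, y is the direction in which the jaws open and shut (so a half turn about z gives the same grasp; the last joint's range is limited). The gripper opens to 85 mm and grips with 20 to 120 N. Pads are 22 mm wide; open, the fingers measure 114 mm over their backs; the gripper's body (76 mm by 85 mm) begins 54 mm behind the grasp point. The pads swing forward as they close: fully open they stand 13 mm farther back than shut.
Start: joints at [-1.318, 0.353, 1.633, -0, 1.155, -0.002], TCP at [157.531, -604.824, 248.281] pointing down, gripper open.
Joint ranges: [-2.63, 2.63], [-0.92, 2.1], [0.06, 2.66], [-1.3, 4.44], [0, 2.69], [-3.02, 3.02]. Speed limits (rad/s): [2.22, 2.22, 2.79, 3.14, 3.14, 3.14].

### API

Orientations are given as [roll, pitch, yaw] about the fixed x, y, z axes, in that order (R = Rz(yaw) Ry(pitch) Rx(roll)).
In Python, from rig import r, cams, job gives the robot as it stands.
- The arm moves only by the tool drive_tool, never from a script. Its argument "deltas" is a list of rows, each a list of 4 numbers: the shift along the tool's x, y, z in cm, then the turn about the tool's z in rad. In form: [[x, y, z, roll], ...]. A call has 1 to 12 rows; each row shifts and turns the commanded pose from where the row before left it, along the tool's axes as they then stand; what a row does not reach is not made up. A row lasts 1/12 s, in which the tool goes at most 41.7 mm and 7.16 degrees, less where a joint would pass 70% of its speed; a pose out of reach is approached as far as the arm can. A call with a gripper value outside its range is refused whole. "jaw" is the closure, from 0 (fully open) to 1 (shut), set as the call begins (left out, the last holds). The fingers move at their own pace and stop on an object; "force" is the grip in N (left out, the last holds). Time passes only in rows, so rows that do not move let the fingers close. It gives the time, the measured TCP pose, the force and the opening at its end, in the units of the state.
- r.sense(): the state, without advancing time (a new reading comes with each control period).
- cams.grab_frame(name): name is "scene" or "side" or "wrist"; returns (picture, depth): 400x640x3 uint8, red, green, blue; 400x640 float32, mm along the optical axis (not along the pixel's ray), 0 where there is no reading.
- cams.camera_params(name): a dict with "fx", "fy", "cx", "cy" (pixels), "R" (3x3) and "t" (3): a world point X has camera coordinates R X + t. Camera axes: x right, y down, z forward; pixel columns grow to the right and rows downward; lengths in mm; the calibration is good to about 2 mm. A picture is of the moment at which its call begins: read the wrist's pose just before it. camera_params takes no time and is no camera call; for the wrist camera it gives the pose at the moment of the call.
- job.sign_off(): hands the job in, once; it reports no verdict.
The state is a dict: "clock": time; "qpos": joint angles; "qvel": joint speeds; "joint_efforts": joint torques, N m; "eef_pos": TCP position; "tcp_rot": TCP orientation; "contact_force": force on the tool from outside, world axes, zero at the start; "wrist_torque": the same for the moment, N m; "opening": opening from 0.0 (shut) to 1.0 (fully open).
Only numpy, scipy, OpenCV 4.12 (cv2) and the standard library are available. Lean on these libraries where they do the work, as an engineer would, in place of code of your own. Each camera call takes 0.05 s, during which the arm holds its last target. There are 200 camera calls.

## Working session

There is one attempt and no reset: what is moved stays moved. The work goes in short steps, Python scripts to look and compute and a tool call to move; the robot and the scene stay as the last step left them, time stands still between calls to the robot, and variables do not carry over. Pictures are saved under pics/ and viewed, about 8 in all and at most 12, crops included, and the job is handed in when it is done.

Besides the shell and the picture viewer there is one more tool, called as name(argument=value, ...), one argument or row to a line, values as JSON. drive_tool: Moves the arm, as the interface text tells. Its arguments: {"type":"object","properties":{"deltas":{"type":"array"},"jaw":{"type":"number"},"force":{"type":"number"}},"required":["deltas"]}

```bash
mkdir -p pics
python3 - <<'E'
from rig import r,cams
import cv2,json
s=r.sense();print(s, r.tcp_to_tips)
for n in("scene","side"):
    p,d=cams.grab_frame(n);cv2.imwrite(f"pics/{n}0.png",p[:,:,::-1]);c=cams.camera_params(n);print(n,c)
    import numpy as np;np.save(f"pics/{n}0.npy",d)
E
```

```text
{'clock': 0.0, 'qpos': array([-1.31840986e+00,  3.53626465e-01,  1.63413553e+00,  1.43050951e-05,
        1.15520125e+00, -2.40815266e-03]), 'qvel': array([ 0.00011306,  0.00112708, -0.00036054, -0.00101432,  0.00112231,
        0.00087721]), 'joint_efforts': array([-2.60997513e-03, -6.05261993e+01, -3.42067480e+01, -1.78769828e-04,
        9.35968099e-03, -1.58051671e-05]), 'eef_pos': array([ 157.41529865, -604.38371585,  247.57461334]), 'tcp_rot': array([-3.14022210e+00, -1.63800126e-05,  2.54788824e-01]), 'contact_force': array([-0.61937617, -0.56028074, -0.67087664]), 'wrist_torque': array([-0.01466473,  0.03972984,  0.03096624]), 'opening': 0.9972210618810782} 17.0
scene {'fx': 481.54090056963, 'fy': 481.54090056963, 'cx': 328.6762420310656, 'cy': 187.9734529014068, 'R': array([[-0.86431481, -0.50266265, -0.01703441],
       [-0.28477975,  0.51702602, -0.8072079 ],
       [ 0.41456049, -0.69283068, -0.59002139]]), 't': array([407.76844948, 271.02970148, 658.2318731 ])}
side {'fx': 420.1724776570368, 'fy': 420.1724776570368, 'cx': 326.47028084556274, 'cy': 195.49707781725314, 'R': array([[ 0.98191679, -0.18930627, -0.00160028],
       [-0.10686107, -0.54726272, -0.83011097],
       [ 0.15626944,  0.81527091, -0.55759592]]), 't': array([-578.4660786 ,   30.18684278,  958.14767437])}
```

View pics/scene0.png

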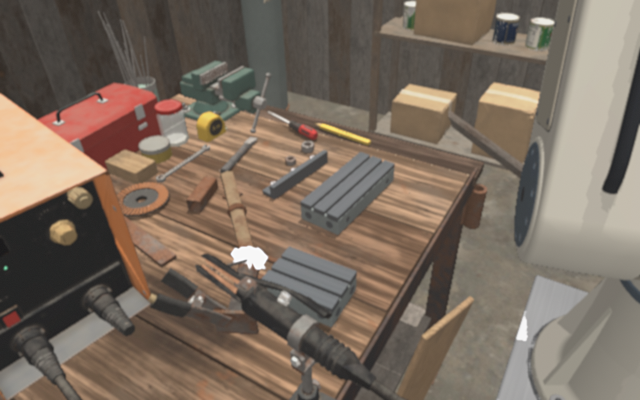

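View pics/side0.png

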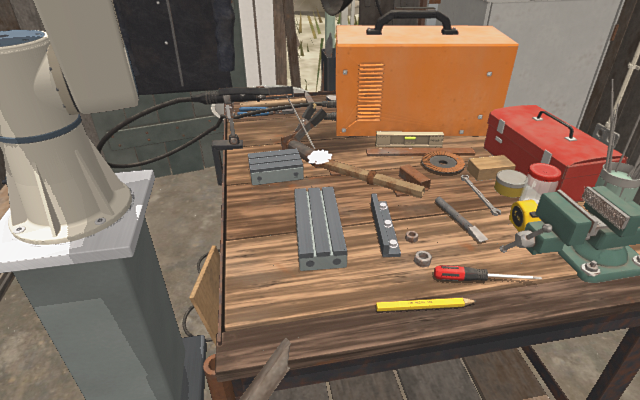

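```bash
cat > h.py <<'E'
import numpy as np,cv2
from rig import r,cams
def cloud(n,d=None):
    p=None
    if d is None: p,d=cams.grab_frame(n)
    c=cams.camera_params(n);v,u=np.mgrid[:400,:640]
    X=np.stack([(u-c['cx'])*d/c['fx'],(v-c['cy'])*d/c['fy'],d],-1)
    return (X-c['t'])@c['R'],d,p
def px(W,m):
    return W[m]
def rect(W,m):
    P=W[m][:,:2].astype(np.float32)
    (c,wh,a)=cv2.minAreaRect(P);b=cv2.boxPoints((c,wh,a))
    return np.round(c,1),np.round(wh,1),round(a,2),b
def comps(W,d,lo,hi,box):
    m=(d>0)&(W[...,2]>lo)&(W[...,2]<hi)&(W[...,0]>box[0])&(W[...,0]<box[1])&(W[...,1]>box[2])&(W[...,1]<box[3])
    n,L,st,_=cv2.connectedComponentsWithStats(m.astype(np.uint8))
    return [(L==i) for i in range(1,n) if st[i,4]>60]
E
python3 - <<'E'
from h import *
for n in("side","scene"):
    W,d,_=cloud(n,np.load(f"pics/{n}0.npy"))
    for lo,hi in((38,55),(22,37)):
      for m in comps(W,d,lo,hi,(200,1000,-500,400)):
        c,wh,a,b=rect(W,m);v,u=np.nonzero(m)
        print(n,lo,m.sum(),"px",int(u.mean()),int(v.mean()),c,wh,a,"z",np.median(W[m][:,2]).round(1),b.round(0).tolist() if m.sum()>200 else '')
W,d,_=cloud("side",np.load("pics/side0.npy"))
print("bench",W[300,300],W[270,380])
E
```

```text
side 38 66 px 326 105 [659.2 378.8] [11.6 68.5] 71.72 z 50.7 
side 38 642 px 395 126 [830.4 189.7] [ 12.7 346.8] 78.78 z 46.5 [[659.0, 217.0], [999.0, 150.0], [1002.0, 162.0], [662.0, 230.0]]
side 38 139 px 293 134 [529.4 190.9] [76.2 21.7] 29.8 z 46.1 
side 38 205 px 407 132 [859.4 153.4] [ 26.4 189.7] 76.68 z 39.3 [[764.0, 162.0], [949.0, 119.0], [955.0, 144.0], [770.0, 188.0]]
side 38 969 px 274 159 [468.2  67.5] [129.6  91.7] 2.49 z 44.1 [[401.0, 111.0], [405.0, 19.0], [535.0, 25.0], [531.0, 116.0]]
side 38 101 px 318 153 [584.3  76.2] [53.3 32.7] 27.71 z 43.3 
side 38 2672 px 318 222 [ 533.6 -193.4] [222.8  88. ] 85.13 z 44.7 [[480.0, -301.0], [568.0, -308.0], [587.0, -86.0], [499.0, -79.0]]
side 38 207 px 524 213 [ 950.9 -260.8] [29.1 66.4] 23.27 z 45.5 [[924.0, -236.0], [951.0, -297.0], [977.0, -286.0], [951.0, -225.0]]
side 38 70 px 532 250 [ 901.2 -375.4] [17.4 26.3] 43.73 z 45.4 
side 22 673 px 398 133 [826.4 171.3] [ 49.9 345.9] 78.36 z 30.6 [[652.0, 182.0], [991.0, 112.0], [1001.0, 161.0], [662.0, 231.0]]
side 22 1193 px 350 166 [642.   28.5] [ 85.4 419.7] 38.49 z 29.4 [[
[... 3135 characters left out ...]
], [596.0, 110.0], [556.0, 120.0]]
scene 22 169 px 342 296 [402.9  69.8] [ 5.8 88.5] 0.79 z 30.4 
scene 22 174 px 129 289 [701.3 223.9] [59.1 36.1] 28.08 z 31.0 
scene 22 125 px 234 304 [541.6 170.7] [19.3 31.1] 44.64 z 33.3 
scene 22 74 px 298 302 [453.9 116.7] [ 3.3 40.1] 89.56 z 26.2 
scene 22 234 px 67 324 [733.9 322.9] [64.9  7.2] 79.45 z 31.9 [[724.0, 292.0], [732.0, 290.0], [743.0, 354.0], [736.0, 355.0]]
scene 22 243 px 235 321 [522.3 196.5] [67.3  7.8] 33.51 z 30.3 [[492.0, 181.0], [496.0, 175.0], [552.0, 212.0], [548.0, 218.0]]
scene 22 72 px 316 389 [356.9 231.7] [10.4 31.1] 22.43 z 33.8 
bench [ 471.16186551 -368.19603752   -0.89750518] [ 629.65341977 -323.55901811   -0.81263849]
```

drive_tool(
  deltas=[
    [0, 0, 0, 0.1],
    [0, 0, 0, 0.1],
    [0, 0, 0, 0.1],
    [0, 0, 0, 0.1],
    [1.2, -2.7, 0, 0],
    [1.2, -2.7, 0, 0],
    [1.2, -2.7, 0, 0],
    [1.2, -2.7, 0, 0],
    [1.2, -2.7, 0, 0],
    [1.2, -2.7, 0, 0],
    [1.2, -2.7, 0, 0],
    [1.2, -2.7, 0, 0],
  ],
  jaw=1,
)

```text
clock: 1.1
eef_pos: [284.1, -403.5, 248.0]
tcp_rot: [-3.141, 0.0, -0.145]
contact_force: [0.5, 0.1, 1.0]
opening: 0.0
```

drive_tool(
  deltas=[
    [1.2, -2.7, 0.8, 0],
    [1.2, -2.7, 0.8, 0],
    [1.2, -2.7, 0.8, 0],
    [1.2, -2.7, 0.8, 0],
    [1.2, -2.7, 0.8, 0],
    [1.2, -2.7, 0.8, 0],
    [1.2, -2.7, 0.8, 0],
    [1.2, -2.7, 0.8, 0],
    [1.2, -2.7, 0.8, 0],
    [1.2, -2.7, 0.8, 0],
    [1.2, -2.7, 0.8, 0],
    [1.2, -2.7, 0.8, 0],
  ],
)

```text
clock: 2.1
eef_pos: [473.6, -103.8, 151.8]
tcp_rot: [3.142, 0.0, -0.145]
contact_force: [0.2, -1.5, 0.2]
opening: 0.003
```

drive_tool(
  deltas=[
    [0, 0, 1.5, 0],
    [0, 0, 1.5, 0],
    [0, 0, 1.5, 0],
    [0, 0, 1.5, 0],
    [0, 0, 1.5, 0],
    [0, 0, 1.5, 0],
    [0, 0, 1.2, 0],
    [0, 0, 1.0, 0],
    [0, 0, 0.8, 0],
    [0, 0, 0.5, 0],
    [0, 0, 0, 0],
    [0, 0, 0, 0],
  ],
)

```text
clock: 3.1
eef_pos: [473.2, -105.2, 27.3]
tcp_rot: [-3.142, 0.0, -0.145]
contact_force: [1.0, 0.5, -1.0]
opening: 0.002
```

```bash
cat > m.py <<'E'
import sys
from h import *
B=np.array([655,-201.]);BY=-0.145
n=np.array([np.cos(BY),np.sin(BY)]);l=np.array([-n[1],n[0]])
def block(save=None):
    for cn in("side","scene"):
        W,d,p=cloud(cn)
        if save and cn=="side": cv2.imwrite(f"pics/{save}.png",p[:,:,::-1])
        q=W[...,:2]-B;U=q@n;V=q@l
        m=(d>0)&(W[...,2]>40)&(W[...,2]<50)&(U>-200)&(U<20)&(abs(V)<160)
        k,L,st,_=cv2.connectedComponentsWithStats(m.astype(np.uint8))
        if k<2: print(cn,"none");continue
        m=L==1+np.argmax(st[1:,4])
        P=np.stack([U[m],V[m]],1).astype(np.float32)
        c,wh,a=cv2.minAreaRect(P)
        a=a if wh[0]<wh[1] else a-90   # block x direction relative to bar, deg
        print(cn,m.sum(),"centre n,l",np.round(c,1),"size",np.round(wh,1),"yaw rel bar deg(+ right leads)",round((a+45)%90-45,2))
    s=r.sense();e=s['eef_pos'][:2]-B
    print("tcp n,l",np.round([e@n,e@l],1),"z",s['eef_pos'][2].round(1),"F n,l",np.round([s['contact_force'][:2]@n,s['contact_force'][:2]@l],1),"t",s['clock'])
block(sys.argv[1] if len(sys.argv)>1 else None)
E
python3 m.py a1
```

```text
side 865 centre n,l [-152.1  -12.4] size [ 26.  223.8] yaw rel bar deg(+ right leads) 3.41
scene 879 centre n,l [-125.6   43.2] size [ 87.8 123.8] yaw rel bar deg(+ right leads) 3.77
tcp n,l [-193.4   68.5] z 27.8 F n,l [0.2 0.1] t 3.2
```

View pics/a1.png

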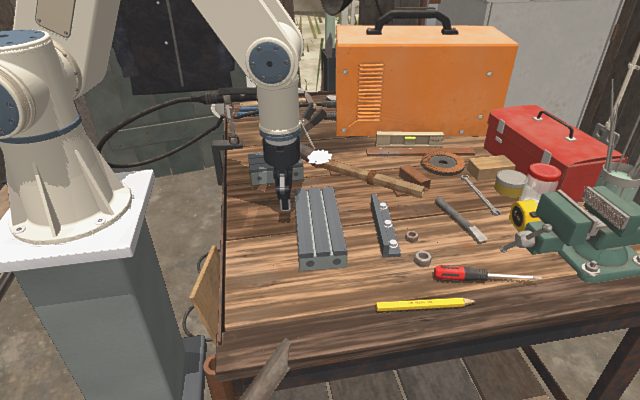

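drive_tool(
  deltas=[
    [0.4, 0, 0, 0],
    [0.4, 0, 0, 0],
    [0.35, 0, 0, 0.013],
    [0.35, 0, 0, 0.013],
    [0.35, 0, 0, 0.013],
    [0.35, 0, 0, 0.013],
    [0.35, 0, 0, 0.013],
    [0.35, 0, 0, 0.013],
    [0.35, 0, 0, 0.013],
    [0.35, 0, 0, 0.013],
    [0.2, 0, 0, 0.013],
    [0, 0, 0, 0],
  ],
)

```text
clock: 4.2
eef_pos: [509.0, -111.3, 26.8]
tcp_rot: [-3.141, 0.004, -0.263]
contact_force: [-3.6, 5.4, 0.0]
opening: -0.007
```

```bash
python3 - <<'E'
s=open('m.py').read()
a=s.index("        m=(d>0)");b=s.index("        P=np")
s=s[:a]+'''        e=r.sense()['eef_pos'][:2]
        m=(d>0)&(W[...,2]>39)&(W[...,2]<50)&(U>-200)&(U<3)&(abs(V)<150)&(np.hypot(*(W[...,:2]-e).transpose(2,0,1))>26)
        m=cv2.morphologyEx(m.astype(np.uint8),cv2.MORPH_CLOSE,np.ones((5,5)))
        k,L,st,_=cv2.connectedComponentsWithStats(m)
        m=(L==1+np.argmax(st[1:,4]))&(W[...,2]>39)&(W[...,2]<50)&(d>0)
'''+s[b:]
open('m.py','w').write(s)
E
python3 m.py
```

```text
side 2617 centre n,l [-107.3  -18.3] size [222.4  87.9] yaw rel bar deg(+ right leads) -5.46
scene 655 centre n,l [-141.   -84.4] size [ 72.9 145.4] yaw rel bar deg(+ right leads) 32.92
tcp n,l [-157.4   67.7] z 26.8 F n,l [-5.1  4.3] t 4.3
```

drive_tool(
  deltas=[
    [0.35, -0.05, 0, 0.013],
    [0.35, -0.05, 0, 0.013],
    [0.3, -0.04, 0, 0.013],
    [0.2, -0.03, 0, 0],
    [0, 0, 0, 0],
  ],
)

```text
clock: 4.72
eef_pos: [521.2, -113.1, 26.8]
tcp_rot: [-3.141, 0.004, -0.302]
contact_force: [-3.3, 3.9, -1.6]
opening: 0.004
```

```bash
sed -i 's/for cn in("side","scene")/for cn in("side",)/' m.py; python3 m.py
```

```text
side 2682 centre n,l [-101.4  -21.3] size [221.8  88. ] yaw rel bar deg(+ right leads) -9.78
tcp n,l [-145.1   67.6] z 26.8 F n,l [-4.1  3.8] t 4.7667
```

drive_tool(
  deltas=[
    [-0.7, 0, 0, 0],
    [-0.7, 0, 0, 0],
    [0, 1.0, 0, 0],
    [0, 1.8, 0, 0],
    [0, 2.0, 0, 0],
    [0, 2.0, 0, 0],
    [0, 2.0, 0, 0],
    [0, 2.0, 0, 0],
    [0, 2.0, 0, 0],
    [0, 2.0, 0, 0],
    [0, 1.5, 0, 0],
    [0, 0.6, 0, 0],
  ],
)

```text
clock: 5.77
eef_pos: [458.4, -273.5, 27.6]
tcp_rot: [3.141, -0.001, -0.303]
contact_force: [0.4, -0.2, 0.1]
opening: 0.001
```

```bash
python3 m.py b1
```

```text
side 2706 centre n,l [-101.4  -21.5] size [224.5  88. ] yaw rel bar deg(+ right leads) -9.79
tcp n,l [-184.  -100.1] z 27.6 F n,l [ 0.3 -1.8] t 5.8167
```

View pics/b1.png

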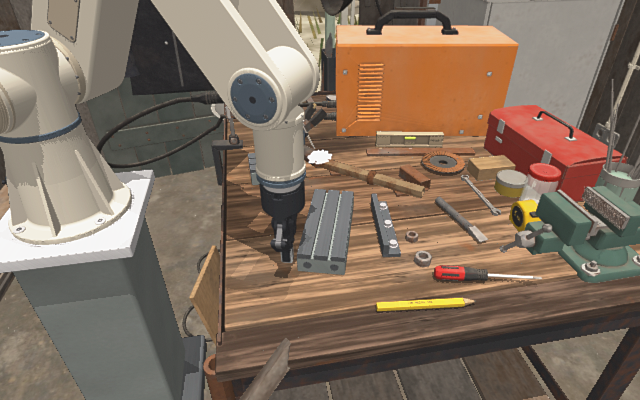

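drive_tool(
  deltas=[
    [0.4, -0.06, 0, 0],
    [0.4, -0.06, 0, 0],
    [0.4, -0.06, 0, 0],
    [0.4, -0.06, 0, -0.026],
    [0.4, -0.05, 0, -0.026],
    [0.4, -0.04, 0, -0.026],
    [0.4, -0.03, 0, -0.026],
    [0.4, -0.02, 0, -0.026],
    [0.4, -0.01, 0, -0.026],
    [0.4, 0, 0, -0.026],
    [0.4, 0.01, 0, -0.026],
    [0.3, 0.02, 0, -0.02],
  ],
)

```text
clock: 6.82
eef_pos: [504.7, -277.2, 26.7]
tcp_rot: [-3.141, 0.004, -0.07]
contact_force: [-7.1, -3.8, 1.1]
opening: 0.001
```

```bash
python3 m.py
```

```text
side 1998 centre n,l [-81.6 -10.5] size [ 86.4 222.9] yaw rel bar deg(+ right leads) 1.43
tcp n,l [-137.   -97.1] z 26.8 F n,l [-4.1 -3.1] t 6.8667
```

drive_tool(
  deltas=[
    [0.33, 0.25, 0, -0.02],
    [0.33, 0.25, 0, -0.02],
    [0.33, 0.25, 0, -0.02],
    [0.3, 0.22, 0, -0.02],
    [0.25, 0.19, 0, -0.01],
    [0, 0, 0, 0],
  ],
)

```text
clock: 7.37
eef_pos: [520.5, -288.9, 26.7]
tcp_rot: [-3.14, 0.002, 0.019]
contact_force: [-1.9, 1.1, -1.9]
opening: -0.0
```

```bash
python3 m.py
```

```text
side 1607 centre n,l [-75.4 -13.8] size [ 86.1 222.8] yaw rel bar deg(+ right leads) 8.3
tcp n,l [-120.4 -106.5] z 26.7 F n,l [-2.1  0.7] t 7.4167
```

drive_tool(
  deltas=[
    [0.2, 0.14, 0, 0],
    [-0.6, 0, 0, 0],
    [-0.8, 0, 0, 0],
    [0, -1.2, 0, 0],
    [0, -2.0, 0, 0],
    [0, -2.2, 0, 0],
    [0, -2.2, 0, 0],
    [0, -2.2, 0, 0],
    [0, -2.2, 0, 0],
    [0, -2.2, 0, 0],
    [0, -2.0, 0, 0],
    [0, -1.2, 0, 0],
  ],
)

```text
clock: 8.42
eef_pos: [505.3, -115.9, 27.5]
tcp_rot: [-3.141, -0.0, 0.017]
contact_force: [0.3, -0.5, -0.3]
opening: -0.002
```

```bash
python3 m.py
```

```text
side 2716 centre n,l [-76.6 -14.3] size [ 88.  222.9] yaw rel bar deg(+ right leads) 9.6
tcp n,l [-160.7   63.5] z 27.5 F n,l [-1.5  0.6] t 8.4667
```

drive_tool(
  deltas=[
    [0.4, 0, 0, 0],
    [0.4, 0, 0, 0],
    [0.4, 0, 0, 0],
    [0.36, -0.15, 0, 0.025],
    [0.36, -0.15, 0, 0.025],
    [0.36, -0.15, 0, 0.025],
    [0.36, -0.15, 0, 0.025],
    [0.36, -0.15, 0, 0.025],
    [0.36, -0.15, 0, 0.025],
    [0.36, -0.15, 0, 0.025],
    [0.36, -0.15, 0, 0.025],
    [0.3, -0.13, 0, 0.02],
  ],
)

```text
clock: 9.47
eef_pos: [547.9, -107.5, 26.8]
tcp_rot: [3.141, 0.006, -0.206]
contact_force: [-11.6, 1.2, 8.6]
opening: 0.0
```

```bash
python3 m.py c1
```

```text
side 2564 centre n,l [-64.7 -11.6] size [222.5  87.2] yaw rel bar deg(+ right leads) -2.33
tcp n,l [-118.6   77.2] z 26.9 F n,l [-7.   1.8] t 9.5167
```

View pics/c1.png

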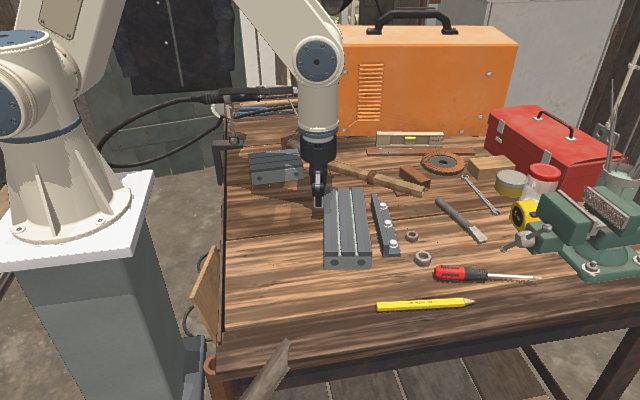

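drive_tool(
  deltas=[
    [0.33, -0.18, 0, 0.022],
    [0.33, -0.18, 0, 0.022],
    [0.33, -0.18, 0, 0.022],
    [0.3, -0.16, 0, 0.02],
    [0, 0, 0, 0],
    [0, 0, 0, 0],
  ],
)

```text
clock: 10.02
eef_pos: [563.8, -104.0, 26.8]
tcp_rot: [3.141, 0.002, -0.29]
contact_force: [-3.4, -0.5, -1.0]
opening: 0.0
```

```bash
python3 m.py
```

```text
side 2551 centre n,l [-59.3 -10.7] size [222.8  88.1] yaw rel bar deg(+ right leads) -8.35
tcp n,l [-104.3   82.8] z 26.8 F n,l [-4.3 -0.7] t 10.0667
```

drive_tool(
  deltas=[
    [-0.6, 0, 0, 0],
    [-0.8, 0, 0, 0],
    [0, 1.2, 0, 0],
    [0, 2.0, 0, 0],
    [0, 2.0, 0, 0],
    [0, 2.0, 0, 0],
    [0, 2.0, 0, 0],
    [0, 2.0, 0, 0],
    [0, 2.0, 0, 0],
    [0, 2.0, 0, 0],
    [0, 1.2, 0, 0],
    [0, 0, 0, 0],
  ],
)

```text
clock: 11.07
eef_pos: [504.0, -258.8, 27.6]
tcp_rot: [3.141, -0.001, -0.291]
contact_force: [-0.2, 0.5, 0.3]
opening: 0.005
```

```bash
python3 m.py
```

```text
side 2578 centre n,l [-59.3 -11.2] size [223.8  88. ] yaw rel bar deg(+ right leads) -8.46
tcp n,l [-141.   -77.8] z 27.5 F n,l [0.3 0.2] t 11.1167
```

drive_tool(
  deltas=[
    [0.4, 0, 0, 0],
    [0.4, 0, 0, 0],
    [0.4, 0, 0, 0],
    [0.3, 0.06, 0, -0.018],
    [0.3, 0.06, 0, -0.018],
    [0.3, 0.06, 0, -0.018],
    [0.3, 0.06, 0, -0.018],
    [0.3, 0.06, 0, -0.018],
    [0.25, 0.05, 0, -0.015],
    [0, 0, 0, 0],
  ],
)

```text
clock: 11.95
eef_pos: [530.4, -266.7, 26.8]
tcp_rot: [-3.141, 0.005, -0.181]
contact_force: [-8.9, -1.5, 5.9]
opening: 0.0
```

```bash
python3 m.py
```

```text
side 2151 centre n,l [-51.7 -10.7] size [221.3  87.8] yaw rel bar deg(+ right leads) -3.25
tcp n,l [-113.8  -83. ] z 26.8 F n,l [-8.1 -3. ] t 12.0
```

drive_tool(
  deltas=[
    [0.25, 0.04, 0, -0.012],
    [0.25, 0.04, 0, -0.012],
    [0.2, 0.03, 0, -0.01],
    [0.2, 0.02, 0, -0.01],
    [0, 0, 0, 0],
    [0, 0, 0, 0],
  ],
)

```text
clock: 12.5
eef_pos: [539.1, -269.6, 26.7]
tcp_rot: [-3.141, 0.004, -0.138]
contact_force: [-8.1, -2.2, 2.3]
opening: -0.001
```

```bash
python3 m.py d1
```

```text
side 1995 centre n,l [-46.8  -8.7] size [222.6  87.3] yaw rel bar deg(+ right leads) -0.04
tcp n,l [-104.7  -84.7] z 26.7 F n,l [-7.7 -3.5] t 12.55
```

drive_tool(
  deltas=[
    [0.1, 0, 0, 0],
    [0.1, 0, 0, 0],
    [0, 0, 0, 0],
  ],
)

```text
clock: 12.8
eef_pos: [540.7, -269.9, 26.7]
tcp_rot: [-3.141, 0.005, -0.138]
contact_force: [-9.6, -2.2, 4.4]
opening: -0.004
```

drive_tool(
  deltas=[
    [0.1, 0, 0, 0],
    [0.05, 0, 0, 0],
    [0, 0, 0, 0],
  ],
)

```text
clock: 13.05
eef_pos: [542.0, -270.1, 26.7]
tcp_rot: [-3.141, 0.005, -0.138]
contact_force: [-9.6, -2.9, 5.1]
opening: 0.002
```

```bash
python3 m.py e1; python3 -c "
import cv2;p=cv2.imread('pics/e1.png')[170:290,280:440];cv2.imwrite('pics/e1c.png',cv2.resize(p,None,fx=5,fy=5,interpolation=3))"
```

```text
side 1947 centre n,l [-45.2  -8.9] size [ 87.2 221.8] yaw rel bar deg(+ right leads) 0.96
tcp n,l [-101.8  -84.7] z 26.7 F n,l [-8.7 -4.2] t 13.1
```

View pics/e1c.png

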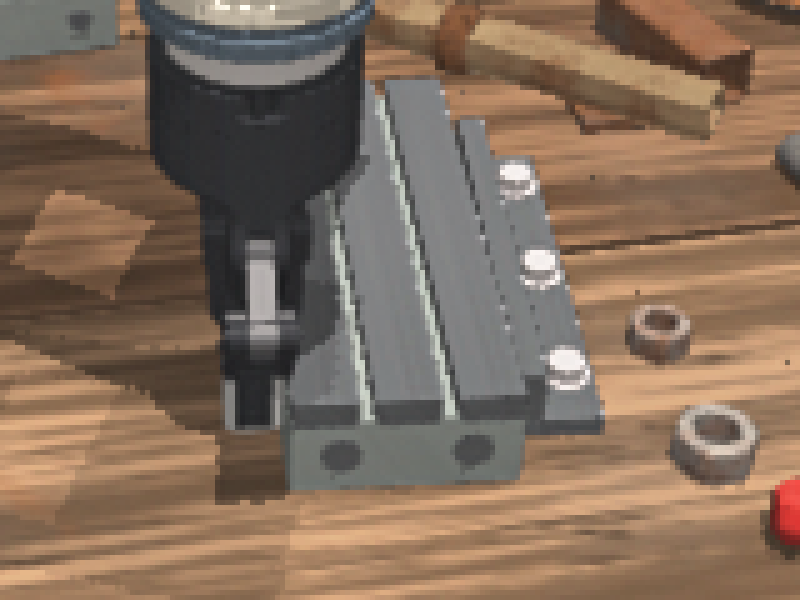

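drive_tool(
  deltas=[
    [0.08, 0, 0, 0],
    [0.07, 0, 0, 0],
    [0, 0, 0, 0],
  ],
)

```text
clock: 13.35
eef_pos: [542.8, -270.3, 26.7]
tcp_rot: [-3.141, 0.007, -0.138]
contact_force: [-12.7, -2.7, 6.9]
opening: -0.001
```

drive_tool(
  deltas=[
    [0.08, 0, 0, 0],
    [0.07, 0, 0, 0],
    [0, 0, 0, 0],
  ],
)

```text
clock: 13.6
eef_pos: [542.8, -270.2, 26.7]
tcp_rot: [-3.141, 0.009, -0.138]
contact_force: [-19.8, -3.6, 11.7]
opening: -0.005
```

```bash
python3 m.py
```

```text
side 1926 centre n,l [-44.6  -8.3] size [ 87.8 222.7] yaw rel bar deg(+ right leads) 1.08
tcp n,l [-101.   -84.6] z 26.7 F n,l [-19.1  -6.7] t 13.65
```

drive_tool(
  deltas=[
    [-0.7, 0, 0, 0],
    [-0.9, 0, 0, 0],
    [0, -1.2, 0, 0],
    [0, -2.0, 0, 0],
    [0, -2.0, 0, 0],
    [0, -2.0, 0, 0],
    [0, -2.0, 0, 0],
    [0, -2.0, 0, 0],
    [0, -2.0, 0, 0],
    [0, -1.6, 0, 0],
    [0, -0.6, 0, 0],
    [0, 0, 0, 0],
  ],
)

```text
clock: 14.65
eef_pos: [553.2, -114.7, 27.3]
tcp_rot: [-3.141, -0.0, -0.138]
contact_force: [-0.1, 0.2, 0.5]
opening: -0.001
```

```bash
python3 m.py; python3 m.py
```

```text
side 2599 centre n,l [-45.5  -7.8] size [ 88.  225.4] yaw rel bar deg(+ right leads) 1.52
tcp n,l [-113.1   69.6] z 27.3 F n,l [-0.7 -0.2] t 14.7
side 2594 centre n,l [-45.3  -7.3] size [ 88.6 222.9] yaw rel bar deg(+ right leads) 1.5
tcp n,l [-113.1   69. ] z 27.3 F n,l [-0.4 -0.4] t 14.75
```

drive_tool(
  deltas=[
    [0.25, 0, 0, 0],
    [0.25, 0, 0, 0],
    [0.15, 0, 0, 0],
    [0.1, 0, 0, 0],
    [0.1, 0, 0, 0],
    [0, 0, 0, 0],
  ],
)

```text
clock: 15.25
eef_pos: [560.6, -118.0, 27.1]
tcp_rot: [3.141, 0.002, -0.14]
contact_force: [-2.1, -1.7, 1.6]
opening: -0.003
```

drive_tool(
  deltas=[
    [0.1, 0, 0, 0],
    [0.1, 0, 0, 0],
    [0, 0, 0, 0],
  ],
)

```text
clock: 15.5
eef_pos: [560.9, -117.8, 26.9]
tcp_rot: [3.142, 0.005, -0.14]
contact_force: [-9.2, -1.3, 6.7]
opening: 0.001
```

```bash
python3 m.py
```

```text
side 2559 centre n,l [-45.4  -7.9] size [ 88.4 223.5] yaw rel bar deg(+ right leads) 1.44
tcp n,l [-105.1   68.7] z 26.9 F n,l [-9.1 -2.6] t 15.55
```

drive_tool(
  deltas=[
    [0.08, 0, 0, 0],
    [0.07, 0, 0, 0],
    [0, 0, 0, 0],
  ],
)

```text
clock: 15.8
eef_pos: [561.5, -117.7, 26.9]
tcp_rot: [-3.141, 0.006, -0.14]
contact_force: [-13.1, 0.0, 10.3]
opening: 0.002
```

drive_tool(
  deltas=[
    [0.05, 0, 0, 0],
    [0.05, 0, 0, 0],
    [0, 0, 0, 0],
  ],
)

```text
clock: 16.05
eef_pos: [562.2, -117.6, 26.9]
tcp_rot: [-3.141, 0.007, -0.14]
contact_force: [-12.6, 2.8, 10.6]
opening: -0.0
```

```bash
python3 m.py
```

```text
side 2561 centre n,l [-44.9  -6.8] size [ 88.  224.2] yaw rel bar deg(+ right leads) 0.86
tcp n,l [-103.9   69.1] z 26.9 F n,l [-13.1  -0.8] t 16.1
```

drive_tool(
  deltas=[
    [0.05, 0, 0, 0],
    [0.05, 0, 0, 0],
    [0, 0, 0, 0],
  ],
)

```text
clock: 16.35
eef_pos: [563.0, -117.5, 26.8]
tcp_rot: [-3.141, 0.007, -0.14]
contact_force: [-12.9, 4.0, 10.7]
opening: 0.001
```

drive_tool(
  deltas=[
    [0.05, 0, 0, 0],
    [0.05, 0, 0, 0],
    [0, 0, 0, 0],
  ],
)

```text
clock: 16.6
eef_pos: [564.0, -117.5, 26.7]
tcp_rot: [-3.141, 0.007, -0.14]
contact_force: [-12.8, 4.5, 9.8]
opening: -0.005
```

```bash
python3 m.py
```

```text
side 2534 centre n,l [-43.7  -7.5] size [ 88.4 223.3] yaw rel bar deg(+ right leads) 0.2
tcp n,l [-102.1   69.5] z 26.8 F n,l [-12.8   2.3] t 16.65
```

drive_tool(
  deltas=[
    [0.05, 0, 0, 0],
    [0.05, 0, 0, 0],
    [0, 0, 0, 0],
  ],
)

```text
clock: 16.9
eef_pos: [564.9, -117.5, 26.7]
tcp_rot: [-3.14, 0.008, -0.14]
contact_force: [-12.3, 4.3, 10.1]
opening: 0.002
```

drive_tool(
  deltas=[
    [0.05, 0, 0, 0],
    [0.03, 0, 0, 0],
    [0, 0, 0, 0],
  ],
)

```text
clock: 17.15
eef_pos: [565.2, -117.5, 26.7]
tcp_rot: [-3.14, 0.009, -0.14]
contact_force: [-14.3, 5.4, 11.6]
opening: -0.004
```

```bash
python3 m.py
```

```text
side 2551 centre n,l [-43.4  -7.5] size [224.6  87.9] yaw rel bar deg(+ right leads) -0.18
tcp n,l [-100.9   69.7] z 26.7 F n,l [-15.4   3.9] t 17.2
```

Force is beginning to rise with less motion; two more small steps to confirm the stop.

drive_tool(
  deltas=[
    [0.05, 0, 0, 0],
    [0.05, 0, 0, 0],
    [0, 0, 0, 0],
  ],
)

```text
clock: 17.45
eef_pos: [565.2, -117.5, 26.6]
tcp_rot: [-3.14, 0.011, -0.14]
contact_force: [-17.2, 5.3, 13.4]
opening: -0.002
```

drive_tool(
  deltas=[
    [0.03, 0, 0, 0],
    [0.03, 0, 0, 0],
    [0, 0, 0, 0],
  ],
)

```text
clock: 17.7
eef_pos: [565.2, -117.5, 26.5]
tcp_rot: [-3.14, 0.012, -0.14]
contact_force: [-19.1, 6.1, 16.0]
opening: 0.002
```

```bash
python3 m.py
```

```text
side 2555 centre n,l [-43.3  -8.2] size [223.8  88.2] yaw rel bar deg(+ right leads) -0.22
tcp n,l [-100.9   69.6] z 26.5 F n,l [-20.2   3.1] t 17.75
```

drive_tool(
  deltas=[
    [-0.5, 0, 0, 0],
    [-1.0, 0, 0, 0],
    [-1.5, 0, 0, 0],
    [-1.5, 0, 0, 0],
    [0, 0, -1.5, 0],
    [0, 0, -2.5, 0],
    [0, 0, -2.5, 0],
    [0, 0, -2.5, 0],
    [0, 0, -2.5, 0],
    [0, 0, -2.0, 0],
    [0, 0, -1.0, 0],
    [0, 0, 0, 0],
  ],
)

```text
clock: 18.75
eef_pos: [527.9, -113.1, 174.5]
tcp_rot: [3.141, -0.005, -0.14]
contact_force: [0.4, 0.1, 0.4]
opening: -0.0
```

```bash
python3 m.py f1
python3 - <<'E'
from h import *
p=cv2.imread('pics/f1.png')[140:290,230:430];cv2.imwrite('pics/f1c.png',cv2.resize(p,None,fx=4,fy=4,interpolation=3))
W,d,_=cloud("side")
for m in comps(W,d,22,37,(600,720,-320,-80)): print("bar?",m.sum(),*rect(W,m)[:3])
for m in comps(W,d,38,52,(390,545,0,130)): print("short",m.sum(),*rect(W,m)[:3])
E
```

```text
side 2592 centre n,l [-43.3  -8.4] size [223.8  88.1] yaw rel bar deg(+ right leads) -0.2
tcp n,l [-139.3   68.7] z 172.9 F n,l [0.5 0.3] t 18.8
bar? 259 [ 663.2 -205.7] [177.6  10.4] 81.51
bar? 144 [ 622.  -309.5] [27.8 35.6] 58.78
short 966 [468.2  68.2] [129.3  93.8] 2.31
```

View pics/f1c.png

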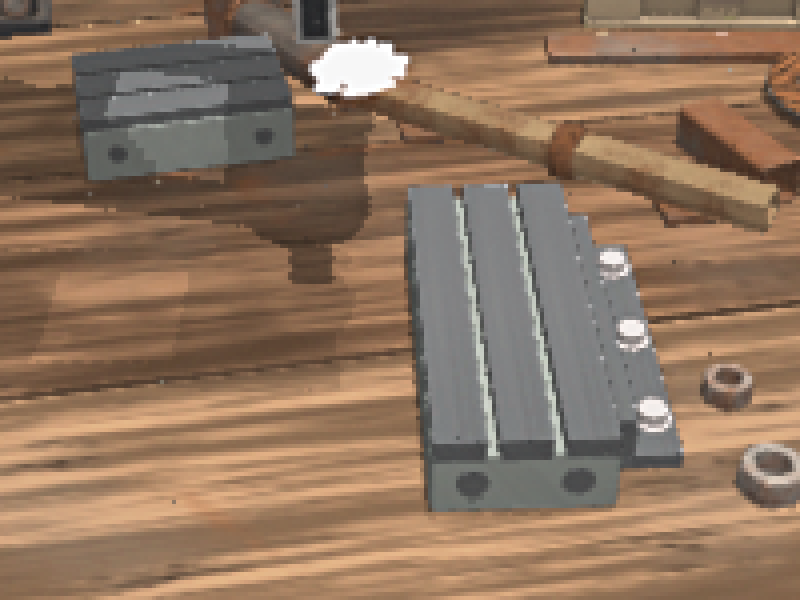

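```bash
python3 -c "
from rig import job;print(job.sign_off())"
```

```text
the job is handed in; nothing more can be done
None
```

The riser block now lies square against the stop bar. I signed the job off at about 19 s on the robot's clock, with no verdict reported.

**Swings:** The block started with its right end about 3.4° ahead. I pushed by turns on the near face, low down with the jaws shut:

| Push | Result |
|---|---|
| Left end | left led by 9.8° |
| Right end | right led by 9.6° |
| Left end | left led by 8.4°, less than 10° because that end had reached the bar |
| Right end | square, then pressed against the bar; right led by about 1.5° |
| Left end | small correction, square against the bar |

**Last checks:**
- **Contact:** On each end's last push the block stopped moving as the push rose to about 20 N.
- **Angle:** The block is within about 0.2° of the bar's direction.
- **Centring:** The block's centre is about 8 mm to the right of the bar's centre, roughly where it started.
- **Gap:** The camera put the far face 1–2 mm past the bar's measured near face. That is within the calibration error, so contact rests on the force readings; the camera cannot see into the gap.
- **Short block:** It is within 1 mm of its starting position.
- **Arm:** It was clear of everything, with the tool about 170 mm above the bench.

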